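# Shut and latch the cedar planter box

## Robot

A 6-joint arm with a two-finger parallel gripper is mounted at the origin on the work surface. World frame = base frame: x ahead of the robot, y to its left, z up, the work surface at z = 0. Lengths are in mm, angles in degrees, forces in N, time in s.
With the tool pointing down it reaches from about 300 to 850 mm from the base axis. Payload 4.2 kg.
Tool frame: the origin (TCP) lies on the mounting face of the last link; the fingertips stand 191 mm ahead of it and the grasp point (between the pads) lies 172 mm ahead of it; z points along the fingers, y is the direction in which the jaws open and shut (so a half turn about z gives the same grasp; the last joint's range is limited). The gripper opens to 91 mm and grips with 3 to 60 N. Pads are 32 mm wide; open, the fingers measure 118 mm over their backs; the gripper's body (76 mm by 178 mm) begins 60 mm behind the grasp point.
Start: joints at [-71.62, 18.312, 89.639, -0, 72.044, -1.146], TCP at [192.187, -541.929, 404.776] pointing down, gripper open.
Joint ranges: [-177.97, 177.97], [-48.28, 115.42], [12.27, 149.76], [-77.06, 257.06], [2.81, 150.46], [-146.56, 146.56]. Speed limits (degrees/s): [147.25, 147.25, 180, 180, 180, 180].

## Interface

Orientations are given as [roll, pitch, yaw] about the fixed x, y, z axes, in that order (R = Rz(yaw) Ry(pitch) Rx(roll)).
In Python, from workcell import env gives the robot as it stands.
- The arm moves only by the shell command python3 -m handwheel 'ROWS' [FORCE]. ROWS is JSON, a list of rows, each an object with "gripper": the opening in per cent of the stroke, from 0 (shut) to 100 (fully open); "travel": the shift along the tool's x, y, z in m, a list of three; "twist": the turn about the tool's z in rad. In form: [{"gripper": gripper, "travel": [x, y, z], "twist": twist}, ...]. A call has 1 to 5 rows; each row shifts and turns the commanded pose from where the row before left it, along the tool's axes as they then stand; what a row does not reach is not made up. A row lasts 1/12 s, in which the tool goes at most 41.7 mm and 7.16 degrees, less where a joint would pass 70% of its speed; a pose out of reach is approached as far as the arm can. A call with a gripper value outside its range is refused whole. The fingers move at their own pace and stop on an object; FORCE is the grip in N (left out, the last holds). Time passes only in rows, so rows that do not move let the fingers close. It gives the time, the measured TCP pose, the force and the opening at its end, in the units of the state.
- env.state(): the state, without advancing time (a new reading comes with each control period).
- env.grab_frame(name): name is "scene" or "top" or "wrist"; returns a dict with "frame" (480x640x3 uint8, red, green, blue), "intrinsics" (3x3 intrinsics, pixels), "extrinsics" (4x4, takes a point from camera to world coordinates). Camera axes: x right, y down, z forward; pixel columns grow to the right and rows downward; lengths in mm; the calibration is good to about 2 mm. A picture is of the moment at which its call begins. There is no depth.
- env.job_done(): hands the job in, once; it reports no verdict.
Trained networks look in the newest picture that a camera, given by its name, has taken for a name from the list of things; names that differ only in an ending like _2 or _b are one class to them, and where a whole thing is asked for, a point or a joint stands for the part that bears it (a point fixed in the world has none). Each returns a list of dicts, best first, with "confidence" (0 to 1); they miss things now and then, are a little off and sometimes report something else, mostly with a low value. They report only what shows in the picture. A call takes as long as a camera call.
- env.trace(camera, thing): "pixels" (480x640 bool, what is visible of it) and "uv" ([column, row] in pixels, amid what is visible of it).
- env.pinpoint(camera, thing): "uv" ([column, row] in pixels: a listed point, or the origin of a listed thing).
The state is a dict: "time_s": time; "qpos": joint angles; "qvel": joint speeds; "effort": joint torques, N m; "ee_pos": TCP position; "ee_rot": TCP orientation; "force": force on the tool from outside, world axes, zero at the start; "torque": the same for the moment, N m; "gripper_width": finger opening in mm.
Only numpy, scipy, OpenCV 4.12 (cv2) and the standard library are available. Lean on these libraries where they do the work, as an engineer would, in place of code of your own. Each camera call takes 0.05 s, during which the arm holds its last target. There are 200 camera calls.

## Task

The lid of the cedar planter box stands ajar: push it down shut, hook the latch's wire bail behind the two steel keeper hooks on the lid, drawing it in gently by feel until it bites, and swing the red lever back and press it down past centre until it lies fully home, leaving the lid held shut by the bail's pull. Leave the snail and the glass stopper sitting on the box, and the other things around it, where they are, and let go of everything at the end.

Things in the scene. Friction and masses are not known exactly. Their poses are not given: they have to be found in the camera images.
- planter: Low cedar planter box fixed to the bench, 310 (x) x 280 (y) x 110 mm high; origin at the centre of its underside, +x towards the lid's hinge, -x (front) towards the robot. The front strip of its top, x -155 to -32 mm, is a fixed deck at height 110 mm; the lid covers the rest, top flush when shut. Latch along y = 0: lever on the deck, keeper on the lid.
- lid: The lid, cedar, 184 mm long (x), 280 wide, 18 thick, 0.5 kg; origin on its hinge axis (along the planter's y, at x = 155, z = 92 mm of the planter), axes as the planter's when shut; open, its free front edge is raised. The stiff hinge keeps it where it is left; some 5 N down at lid_push closes it.
- lid_push (a point): Point on the lid's top surface, on its centre line, 75 mm from the hinge (x = 80 mm of the planter when shut), 50 mm behind the hooks and clear of them: a good place to push the lid down.
- keeper_seat (a point): Nominal seat of the hooked bar's centre, on the lid, 28 mm above its top, 85 mm +x of the pivot when shut, axes as the lid's. Two steel C hooks 12 mm wide (y +31 and -31 mm) open to +x. From here, mm: shelf top z -7, x -13 to 28; post face x -5; lip underside z 6.5, top 12.5, out to x 0. But both hooks are screw-adjusted together, up to 6 mm either way in x, by an amount not told: find the posts by touch.
- latch_pivot (a point): Lever's pivot axis (along the planter's y) on its centre line, 55 mm in front (-x) of the planter's centre, 30 mm above the deck.
- lever (a joint): Red lever's angle (rad): 0 upright, to -0.6 leaning to the keeper, growing as it swings back to -x and down; 1.571 is flat, fully home on its stop. A plate 44 mm wide, 6 thick, 112 long from the pivot, end flared to the keeper side. Stays where left. With the bail hooked it stiffens on the way, by 3 to 15 N at lever_press with the hooks' setting; dead centre is about 1.36, then it snaps home.
- lever_press (a point): Middle of the lever's broad face, on the keeper side when the lever is upright and on top when it is home, 80 mm from the pivot: push here, back over, then down.
- bail (a joint): Angle (rad) of the bail relative to the lever: the bail's elevation above level, pointing to the keeper, is joint lever + joint bail. The bail pivots on a pin on the lever, 25 mm from latch_pivot, at an angle of 1.781 + joint lever above the +x direction; light friction keeps it where left.
- bail_loop: Spring-loaded wire bail, a U 94 mm wide with 8 mm side arms and a brass cross bar; origin at its pivot pin, x along the arms to the bar, 101 mm unstretched; it stretches by some mm (8 N per mm). If the lever swings back while the bar is not yet under the hooks' lips, the bar rises with it and misses them.
- bail_bar (a point): Centre of the bail's brass cross bar, 10 mm thick, along the planter's y, 94 mm long: pinch it here across (one finger on the keeper side, one on the lever side); it turns freely with the bail between the fingers.
- snail: Ceramic snail figurine, 90 mm long, 62 mm high, standing on the deck near its +y end; origin at the centre of its underside.
- stopper: Clear glass bottle stopper, 46 mm wide, 62 mm high, standing on the deck near its -y end; origin at its underside.
- spray: Lime green spray bottle, 84 mm wide, 220 mm high, standing left of the planter; origin at its underside.
- pot: Empty terracotta pot, 116 mm wide, 110 mm high, on the left; origin at its underside.
- trowel: Steel trowel with wooden handle, 310 mm long, lying left of the planter; origin near its middle, on the bench.
- kneeler: Black plastic kneeler board 400 x 200 x 30 mm, lying on the right; origin at the centre of its underside.

How it is judged (in metres and radians):
On the way, in this order (a step that is already met when the one before it is completed fails the run):
1. the lid is pushed down shut (angle between keeper_seat's own z axis and vertical below 0.03 rad), for 0.2 s.
2. the bail's bar lies under the lips of the keeper hooks while the lever is still up (x of bail_bar in the frame of keeper_seat between -0.01 and 0.0095 m and z of bail_bar in the frame of keeper_seat between -0.005 and 0.005 m and value of joint lever below 1.1 rad and angle between keeper_seat's own z axis and vertical below 0.03 rad), for 0.1 s.
At the end, for the whole second after the job is handed in: The lid is shut (within 0.03 rad), the bail's bar lies hooked under the keeper's lips (within 10 mm of the nominal seat along the pull, as the hooks are set, and 5 mm in height), the lever lies home (above 1.5 rad) and the bail pulls on the hooks with more than 8 N (x of bail_bar in the frame of keeper_seat between -0.01 and 0.0095 m and z of bail_bar in the frame of keeper_seat between -0.005 and 0.005 m and angle between keeper_seat's own z axis and vertical below 0.03 rad and value of joint lever above 1.5 rad and contact force between bail_loop and lid above 8 N); the robot touches nothing.
It fails at once if the bail, while held, is forced against the hooks or lid with more than 35 N (contact force between bail_loop and lid above 35 N and contact force between the fingers and bail_loop above 3 N).
It fails at once if the snail or the stopper is pushed more than 20 mm or tipped (distance of any of snail, stopper from where it was at the start of the episode above 0.02 m or angle between any of snail, stopper's own z axis and vertical above 0.4 rad).
It fails at once if the spray bottle, pot, trowel or kneeler is pushed more than 40 mm (distance of any of spray, pot, trowel, kneeler from where it was at the start of the episode above 0.04 m).
It also fails if it takes over 54 s, if anything falls off the work surface, if the arm or the gripper's body presses on something with over 40 N, if the wrist force passes 120 N, or if a joint passes its speed limit or range.

## Working session

There is one attempt and no reset: what is moved stays moved. The work goes in short steps, Python scripts to look and compute and a shell command to move; the robot and the scene stay as the last step left them, time stands still between calls to the robot, and variables do not carry over. Pictures are saved under pics/ and viewed, about 8 in all and at most 12, crops included, and the job is handed in when it is done.

```bash
ls; mkdir -p pics; python3 - <<'E'
from workcell import env
import cv2,numpy as np
s=env.state();print({k:np.round(v,2).tolist() for k,v in s.items()})
for c in ["scene","top"]:
    f=env.grab_frame(c);cv2.imwrite(f"pics/{c}0.png",f["frame"][...,::-1])
    print(c,f["intrinsics"].tolist(),np.round(f["extrinsics"],3).tolist())
    for t in ["planter","lid","lid_push","keeper_seat","latch_pivot","lever_press","bail_bar","bail_loop","snail","stopper","lever","spray","pot"]:
        print(t,[(np.round(d["uv"],1).tolist(),round(d["confidence"],2)) for d in env.pinpoint(c,t)[:2]])
a=cv2.imread("pics/scene0.png");b=cv2.imread("pics/top0.png")
E
```

```text
pics
{'time_s': 0.0, 'qpos': [-71.62, 18.35, 89.71, -0.0, 72.04, -1.15], 'qvel': [0.02, 0.01, 0.07, 0.04, -0.02, -0.08], 'effort': [0.0, -41.25, -23.2, 0.07, 0.05, -0.0], 'ee_pos': [192.13, -541.77, 403.94], 'ee_rot': [-179.9, -0.0, 19.52], 'force': [0.24, 0.18, -0.19], 'torque': [0.06, 0.06, -0.01], 'gripper_width': 91.1}
scene [[609.0728755430048, 0.0, 326.657191291153], [0.0, 609.0728755430048, 247.55347230198268], [0.0, 0.0, 1.0]] [[-0.022, 0.843, -0.537, 1399.865], [1.0, 0.021, -0.007, 27.038], [0.005, -0.537, -0.843, 1488.135], [0.0, 0.0, 0.0, 1.0]]
planter [([300.9, 277.7], 0.41)]
lid [([314.1, 331.1], 0.97)]
lid_push [([306.3, 297.8], 0.66)]
keeper_seat [([300.5, 276.2], 0.96)]
latch_pivot [([297.3, 250.7], 0.86)]
lever_press [([292.7, 225.6], 0.94)]
bail_bar [([295.8, 229.7], 0.56), ([292.3, 224.0], 0.48)]
bail_loop [([291.6, 240.3], 0.7)]
snail [([332.2, 237.0], 0.72)]
stopper [([249.0, 247.5], 0.47)]Traceback (most recent call last):
  File "<stdin>", line 8, in <module>
ValueError: it knows: bail_bar, bail_loop, keeper_seat, kneeler, latch_pivot, lever_press, lid, lid_push, planter, pot, snail, spray, stopper, trowel
```

```bash
cat > h.py <<'E'
from workcell import env
import cv2,numpy as np
from scipy.optimize import least_squares
from scipy.spatial.transform import Rotation as R
def snap(c,name=None,crop=None):
    f=env.grab_frame(c)
    if name:
        im=f["frame"][...,::-1]
        if crop: x0,y0,x1,y1,k=crop; im=cv2.resize(im[y0:y1,x0:x1],None,fx=k,fy=k)
        cv2.imwrite("pics/"+name,im)
    return f
def proj(f,P):
    E=f["extrinsics"];p=(np.atleast_2d(P)-E[:3,3])@E[:3,:3];p=p@f["intrinsics"].T
    return p[:,:2]/p[:,2:]
def pp(c,t): return [(np.round(d["uv"],1).tolist(),round(d["confidence"],2)) for d in env.pinpoint(c,t)[:2]]
def planter2world(q,p):
    x,y,yaw=q;c,s=np.cos(yaw),np.sin(yaw)
    return np.array([x+c*p[0]-s*p[1],y+s*p[0]+c*p[1],p[2]])
def rot_lid(a,p): # lid pt (lid frame) -> planter, open angle a raises front
    return np.array([155+np.cos(a)*p[0]+np.sin(a)*p[2],p[1],92-np.sin(a)*p[0]+np.cos(a)*p[2]])
def model(m): # x,y,yaw,lidangle,lever,bail elevation
    x,y,yaw,a,L,e=m;q=(x,y,yaw)
    lid=lambda p: planter2world(q,rot_lid(a,np.array(p)))
    pin=np.array([-55+25*np.cos(1.781+L),0,140+25*np.sin(1.781+L)])
    d=np.array([-np.sin(L),0,np.cos(L)]);n=np.array([np.cos(L),0,np.sin(L)])
    bar=pin+101*np.array([np.cos(e),0,np.sin(e)])
    return dict(planter=planter2world(q,(0,0,0)),lid=lid((0,0,0)),lid_push=lid((-75,0,18)),keeper_seat=lid((-125,0,46)),
      latch_pivot=planter2world(q,(-55,0,140)),lever_press=planter2world(q,np.array([-55,0,140])+80*d+3*n),
      bail_loop=planter2world(q,pin),bail_bar=planter2world(q,bar))
E
python3 - <<'E'
from h import *
F={}
for c in ["scene","top"]:
    f=snap(c);F[c]=(f,{})
    for t in ["planter","lid","lid_push","keeper_seat","latch_pivot","lever_press","bail_bar","bail_loop","snail","stopper","spray"]:
        r=pp(c,t);print(c,t,r)
        if r: F[c][1][t]=r[0]
def res(m):
    M=model(m);o=[]
    for f,d in F.values():
        for t,(uv,cf) in d.items():
            if t in M: o+=list((proj(f,M[t])[0]-uv)*cf)
    return np.array(o)
best=min((least_squares(res,[500,0,0,.3,L,e],loss="soft_l1",x_scale=[50,50,.2,.2,.2,.2]) for L in(-.4,0,.5) for e in(.5,1.2,2)),key=lambda r:r.cost)
print(best.cost,best.x.round(3));M=model(best.x)
for f,d in F.values():
    for t in d:
        if t in M: print(t,M[t].round(1),(proj(f,M[t])[0]-d[t][0]).round(1))
E
```

```text
scene planter [([466.1, 307.5], 0.42)]
scene lid [([314.4, 326.0], 0.7), ([297.3, 247.5], 0.52)]
scene lid_push [([306.3, 298.8], 0.64)]
scene keeper_seat [([333.4, 235.9], 0.72), ([301.0, 276.3], 0.58)]
scene latch_pivot [([299.2, 248.2], 0.61)]
scene lever_press [([294.0, 222.2], 0.58)]
scene bail_bar [([295.0, 231.6], 0.55)]
scene bail_loop [([295.0, 239.9], 0.58)]
scene snail [([332.1, 235.7], 0.61), ([134.0, 267.4], 0.39)]
scene stopper [([251.2, 244.7], 0.56)]
scene spray [([305.9, 298.8], 0.54)]
top planter [([354.9, 225.6], 0.59)]
top lid [([336.3, 162.9], 0.94)]
top lid_push []
top keeper_seat [([347.3, 186.5], 0.92), ([357.0, 219.5], 0.72)]
top latch_pivot [([354.8, 236.4], 0.71)]
top lever_press [([364.5, 244.0], 0.72)]
top bail_bar [([360.1, 223.3], 0.61)]
top bail_loop []
top snail [([314.4, 264.1], 0.89)]
top stopper [([407.7, 251.6], 0.47)]
top spray [([187.9, 213.1], 0.84)]
131.65398579895503 [ 5.99018e+02 -5.10940e+01  2.53000e-01  4.65000e-01  4.28000e-01
  1.25900e+00]
planter [599.  -51.1   0. ] [-164.2  -15.5]
lid [749.1 -12.3  92. ] [-0.7  1.7]
lid_push [692.  -27.1 141.7] [ 2.  -0.8]
keeper_seat [660.8 -35.1 189.1] [-28.3  41.8]
latch_pivot [545.8 -64.9 140. ] [-3.2  0.3]
lever_press [516.3 -72.5 214. ] [-1.5  0.9]
bail_bar [561.3 -60.8 256.2] [ 0.6 -3.1]
bail_loop [531.4 -68.6 160.1] [-0.4 -0.2]
planter [599.  -51.1   0. ] [-5.1  0.1]
lid [749.1 -12.3  92. ] [-0. -0.]
keeper_seat [660.8 -35.1 189.1] [-1.2  0.3]
latch_pivot [545.8 -64.9 140. ] [2.6 0.6]
lever_press [516.3 -72.5 214. ] [-2.2  0.6]
bail_bar [561.3 -60.8 256.2] [-1.9 -1. ]
```

View pics/scene0.png

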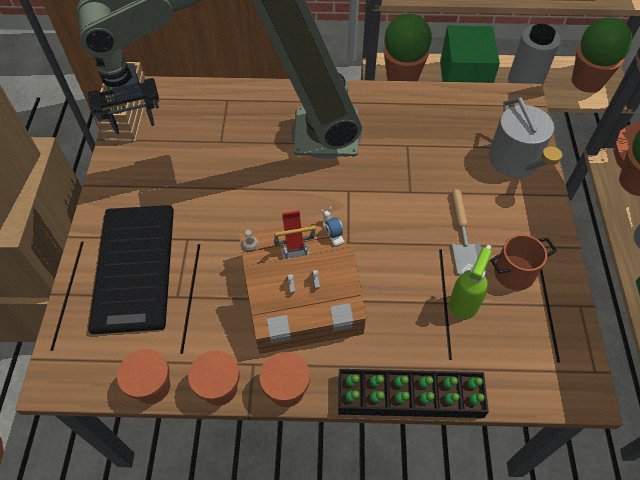

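The scene picture shows the latch up: red lever at (292,225), brass bar across at (295,231), hooks at (290,283) and (316,278), and the lid ajar. The fit is coherent (planter about 599,-51, yaw 14.5°). The tool yaw already nearly matches, so I'll go above the planter and refine with the wrist camera.

```bash
R='{"gripper":0,"travel":[0.036,-0.019,-0.008],"twist":0}'
python3 -m handwheel '[{"gripper":0,"travel":[0.030,-0.016,-0.020],"twist":0},{"gripper":0,"travel":[0.036,-0.019,-0.010],"twist":0},{"gripper":0,"travel":[0.036,-0.019,-0.010],"twist":0},{"gripper":0,"travel":[0.036,-0.019,-0.010],"twist":0},{"gripper":0,"travel":[0.036,-0.019,-0.010],"twist":0}]' 10
python3 -m handwheel '[{"gripper":0,"travel":[0.036,-0.019,-0.010],"twist":0},{"gripper":0,"travel":[0.036,-0.019,-0.010],"twist":0},{"gripper":0,"travel":[0.036,-0.019,-0.010],"twist":0},{"gripper":0,"travel":[0.036,-0.019,0],"twist":0},{"gripper":0,"travel":[0.036,-0.019,0],"twist":0}]'
python3 -m handwheel '[{"gripper":0,"travel":[0.036,-0.019,0],"twist":0},{"gripper":0,"travel":[0.036,-0.019,0],"twist":0},{"gripper":0,"travel":[0.036,-0.019,0],"twist":0},{"gripper":0,"travel":[0.036,-0.019,0],"twist":0},{"gripper":0,"travel":[0.036,-0.019,0],"twist":0}]'
python3 -m handwheel '[{"gripper":0,"travel":[0.036,-0.019,0],"twist":0.087},{"gripper":0,"travel":[0,0,0],"twist":0},{"gripper":0,"travel":[0,0,0],"twist":0}]'
python3 - <<'E'
from h import *
s=env.state();print(s["time_s"],s["ee_pos"],s["ee_rot"],s["force"])
f=snap("wrist","w1.png");print(np.round(f["extrinsics"],2).tolist())
for t in ["lid_push","keeper_seat","latch_pivot","lever_press","bail_bar","snail","stopper","lid"]: print(t,pp("wrist",t))
M=model([599,-51,.253,.465,.43,1.26])
for t in M: print(t,proj(f,M[t])[0].round(0))
E
```

```text
time_s: 2.17
ee_pos: [325.5, -396.3, 465.2]
ee_rot: [180.0, -0.0, 19.5]
force: [0.7, -0.4, -0.0]
gripper_width: 60.7
time_s: 2.58
ee_pos: [463.1, -246.8, 495.4]
ee_rot: [179.9, -0.1, 19.5]
force: [0.3, -0.2, 0.0]
gripper_width: 27.3
time_s: 3.0
ee_pos: [601.1, -97.1, 494.5]
ee_rot: [180.0, -0.0, 19.5]
force: [0.5, -0.4, 0.3]
gripper_width: 0.9
time_s: 3.25
ee_pos: [628.8, -67.3, 493.2]
ee_rot: [-180.0, 0.1, 14.8]
force: [-0.1, -0.7, 0.6]
gripper_width: 0.6
3.25 [628.77060382 -67.29395942 493.23261282] [-1.79986218e+02  9.12230656e-02  1.47584200e+01] [-0.13530446 -0.71119356  0.58709214]
[[0.26, -0.94, -0.23, 695.08], [-0.97, -0.25, -0.06, -50.65], [0.0, 0.24, -0.97, 473.49], [0.0, 0.0, 0.0, 1.0]]
lid_push [([301.6, 147.9], 0.91)]
keeper_seat [([301.7, 188.8], 0.74), ([298.7, 148.8], 0.72)]
latch_pivot []
lever_press []
bail_bar [([301.9, 187.9], 0.26)]
snail [([204.3, 318.8], 0.73)]
stopper []
lid [([301.5, 90.7], 0.92)]
planter [299. 222.]
lid [294.  93.]
lid_push [291. 151.]
keeper_seat [288. 190.]
latch_pivot [293. 298.]
lever_press [288. 366.]
bail_loop [292. 320.]
bail_bar [282. 345.]
```

View pics/w1.png

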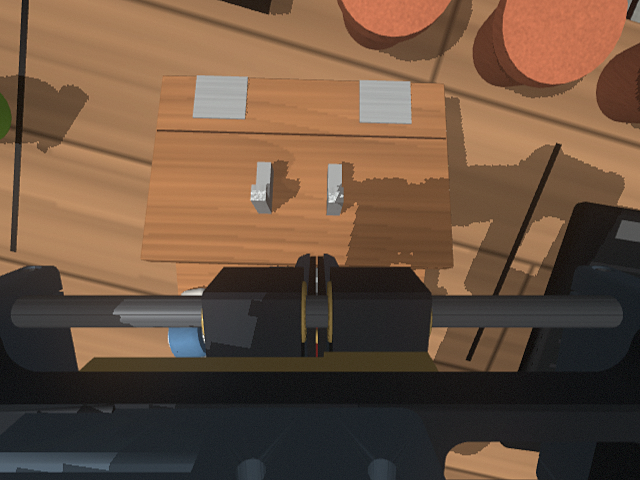

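```bash
cat > fit.py <<'E'
from h import *
W=env.grab_frame("wrist")
F=[(W,dict(lid_push=(301.6,147.9,3),keeper_seat=(301.7,188.8,2),lid=(301.5,90.7,2)))]
S=dict(lid=(314.2,328,.5),lid_push=(306.3,298.3,1),keeper_seat=(300.7,276.2,1),latch_pivot=(298.3,249.5,1),lever_press=(293.3,224,.8),bail_bar=(295.4,230.6,1),bail_loop=(293.3,240.1,.5))
T=dict(lid=(336.3,162.9,1),keeper_seat=(347.3,186.5,1),latch_pivot=(354.8,236.4,1),lever_press=(364.5,244,1),bail_bar=(360.1,223.3,1))
F+=[(env.grab_frame("scene"),S),(env.grab_frame("top"),T)]
def res(m):
    M=model(m)
    return np.hstack([(proj(f,M[t])[0]-v[:2])*v[2] for f,d in F for t,v in d.items()]+[(m[2]-.245)*300])
r=least_squares(res,[599,-51,.25,.46,.43,1.26],loss="soft_l1",x_scale=[50,50,.2,.2,.2,.2])
print(r.cost,r.x.round(3));M=model(r.x)
for f,d in F:
    for t in d: print(t,M[t].round(1),(proj(f,M[t])[0]-d[t][:2]).round(1))
E
python3 fit.py
```

```text
44.82191177393942 [ 6.02651e+02 -6.02020e+01  2.43000e-01  4.47000e-01  4.48000e-01
  1.24500e+00]
lid_push [695.  -37.4 140.6] [-1.4  0.9]
keeper_seat [663.  -45.3 187.5] [-4.1 -0.3]
lid [753.1 -23.   92. ] [ 0.7 -0.3]
lid [753.1 -23.   92. ] [-4.8  1. ]
lid_push [695.  -37.4 140.6] [-2.2  0.9]
keeper_seat [663.  -45.3 187.5] [0.3 2.5]
latch_pivot [549.3 -73.4 140. ] [-5.6  0.1]
lever_press [518.3 -81.1 213.4] [-4.2 -0.2]
bail_bar [565.8 -69.3 255.5] [-3.4 -0.5]
bail_loop [534.4 -77.1 159.8] [-2.   0.6]
lid [753.1 -23.   92. ] [ 4.1 -1.5]
keeper_seat [663.  -45.3 187.5] [ 3.  -0.4]
latch_pivot [549.3 -73.4 140. ] [ 6.1 -0.8]
lever_press [518.3 -81.1 213.4] [ 1.5 -0.2]
bail_bar [565.8 -69.3 255.5] [ 1.8 -2.8]
```

```bash
python3 - <<'E'
from h import *
f=snap("top","t1.png",(270,140,470,290,4))
print(f["intrinsics"].round(1).tolist(),f["extrinsics"].round(2).tolist())
w=snap("wrist");print(w["intrinsics"].round(1).tolist())
for q in ([599,-51,.253],[602.6,-60.2,.243]):
    for p in ([155,140,92],[155,-140,92],[-155,140,110],[-155,-140,110]):
        P=planter2world(q,p);print(p,P.round(0),"topcrop",((proj(f,P)[0]-[270,140])*4).round(0),"wrist",proj(w,P)[0].round(0))
    a=.455
    for y in (140,-140):
        P=planter2world(q,rot_lid(a,np.array([-184,y,18])));print("lidfront",y,((proj(f,P)[0]-[270,140])*4).round(0),"wrist",proj(w,P)[0].round(0))
        P=planter2world(q,rot_lid(a,np.array([0,y,18])));print("lidback",y,((proj(f,P)[0]-[270,140])*4).round(0),"wrist",proj(w,P)[0].round(0))
E
```

```text
[[567.4, 0.0, 324.2], [0.0, 567.4, 238.1], [0.0, 0.0, 1.0]] [[0.01, -0.99, 0.15, 327.73], [-1.0, -0.01, 0.01, 5.04], [-0.01, -0.15, -0.99, 1527.44], [0.0, 0.0, 0.0, 1.0]]
[[340.1, 0.0, 316.3], [0.0, 340.1, 238.9], [0.0, 0.0, 1.0]]
[155, 140, 92] [714. 123.  92.] topcrop [ 57. 142.] wrist [158.  92.]
[155, -140, 92] [ 784. -148.   92.] topcrop [472.  41.] wrist [426.  92.]
[-155, 140, 110] [414.  46. 110.] topcrop [170. 603.] wrist [180. 363.]
[-155, -140, 110] [ 484. -225.  110.] topcrop [604. 494.] wrist [410. 364.]
lidfront 140 [105. 348.] wrist [128. 264.]
lidback 140 [ 52. 124.] wrist [150.  80.]
lidfront -140 [557. 236.] wrist [446. 264.]
lidback -140 [472.  22.] wrist [431.  81.]
[155, 140, 92] [719. 113.  92.] topcrop [ 73. 135.] wrist [169.  89.]
[155, -140, 92] [ 787. -159.   92.] topcrop [489.  37.] wrist [436.  92.]
[-155, 140, 110] [418.  38. 110.] topcrop [182. 596.] wrist [186. 361.]
[-155, -140, 110] [ 486. -233.  110.] topcrop [616. 492.] wrist [417. 364.]
lidfront 140 [120. 339.] wrist [139. 261.]
lidback 140 [ 68. 116.] wrist [161.  78.]
lidfront -140 [572. 232.] wrist [457. 264.]
lidback -140 [489.  18.] wrist [443.  81.]
```

View pics/t1.png

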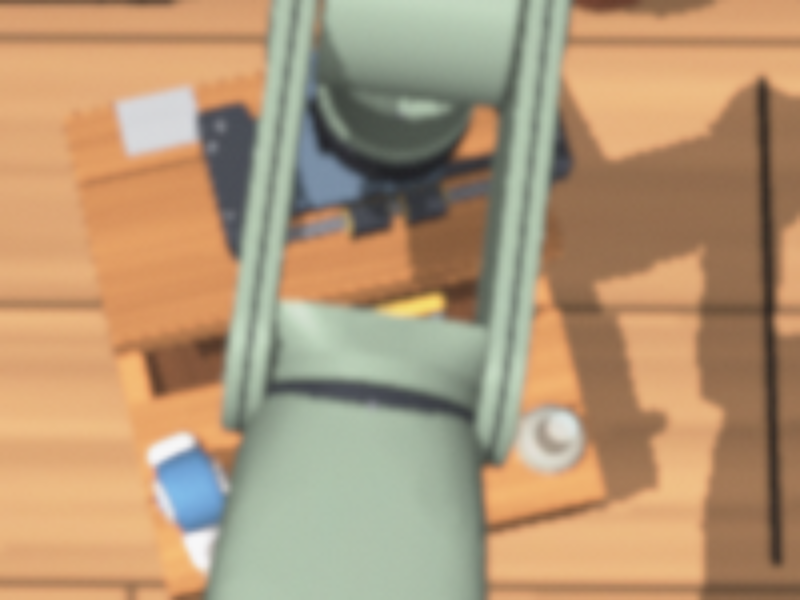

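```bash
cat > fit2.py <<'E'
from h import *
w=snap("wrist");t=snap("top");s=snap("scene")
lid=lambda x,y,z:('l',x,y,z)
O=[(w,('l',0,140,18),162,76),(w,('l',0,-140,18),445,83),(w,('l',-184,140,18),142,262),(w,('l',-184,-140,18),452,267),(w,('l',-125,0,46),299,189),
(t,('l',0,140,18),270+68/4,140+115/4),(t,('l',-184,140,18),270+108/4,140+350/4),(t,('p',-155,-140,110),270+605/4,140+500/4),(t,('p',-55,0,140),354.8,236.4),(s,('p',-55,0,140),298.3,249.5),(s,('l',-75,0,18),306.3,298.3)]
def res(m):
    o=[]
    for f,(k,*p),u,v in O:
        p=np.array(p,float);P=planter2world(m[:3],rot_lid(m[3],p) if k=='l' else p);o+=list(proj(f,P)[0]-(u,v))
    return np.array(o)
r=least_squares(res,[600,-55,.24,.45],loss="soft_l1",x_scale=[50,50,.2,.2]);print(r.x.round(3));print(res(r.x).reshape(-1,2).round(1).tolist())
E
python3 fit2.py
```

```text
[ 6.02786e+02 -5.88840e+01  2.30000e-01  4.14000e-01]
[[-0.2, -0.1], [-1.5, 0.1], [-0.4, -1.3], [0.1, 0.7], [-1.1, 2.8], [0.2, -0.3], [2.8, -1.4], [1.8, -1.3], [5.3, -0.8], [-4.9, 0.1], [-2.2, 0.9]]
```

```bash
python3 -m handwheel '[{"gripper":0,"travel":[0.031,-0.007,0.01],"twist":0.027},{"gripper":0,"travel":[0.031,-0.007,0.025],"twist":0},{"gripper":0,"travel":[0,0,0.04],"twist":0},{"gripper":0,"travel":[0,0,0.04],"twist":0},{"gripper":0,"travel":[0,0,0.03],"twist":0}]'
python3 -m handwheel '[{"gripper":0,"travel":[0,0,0.015],"twist":0},{"gripper":0,"travel":[0,0,0.008],"twist":0},{"gripper":0,"travel":[0,0,0.008],"twist":0},{"gripper":0,"travel":[0,0,0.008],"twist":0}]'
python3 -m handwheel '[{"gripper":0,"travel":[0,0,0.005],"twist":0},{"gripper":0,"travel":[0,0,0.005],"twist":0}]'
```

```text
time_s: 4.52
ee_pos: [684.3, -40.1, 345.6]
ee_rot: [-179.9, 0.2, 13.0]
force: [0.0, 0.1, 0.1]
gripper_width: 0.2
time_s: 4.85
ee_pos: [684.8, -40.7, 311.5]
ee_rot: [179.9, -0.1, 13.0]
force: [-2.8, 0.2, 3.8]
gripper_width: 0.6
time_s: 5.02
ee_pos: [684.5, -40.8, 301.0]
ee_rot: [180.0, -0.0, 13.0]
force: [-3.4, -0.9, 11.5]
gripper_width: 0.5
```

```bash
python3 -m handwheel '[{"gripper":0,"travel":[0,0,0.001],"twist":0},{"gripper":0,"travel":[0,0,0.001],"twist":0},{"gripper":0,"travel":[0,0,0],"twist":0},{"gripper":0,"travel":[0,0,0],"twist":0}]'
```

```text
time_s: 5.35
ee_pos: [684.4, -40.7, 301.1]
ee_rot: [179.9, -0.1, 13.0]
force: [-5.2, -0.3, 10.6]
gripper_width: 0.7
```

```bash
python3 -m handwheel '[{"gripper":0,"travel":[0,0,-0.04],"twist":0},{"gripper":0,"travel":[0,0,-0.04],"twist":0},{"gripper":0,"travel":[0,0,-0.04],"twist":0},{"gripper":0,"travel":[0,0,-0.04],"twist":0},{"gripper":0,"travel":[-0.02,0,-0.03],"twist":0}]'
python3 -m handwheel '[{"gripper":0,"travel":[-0.04,0,-0.01],"twist":0},{"gripper":0,"travel":[-0.04,0,0],"twist":0},{"gripper":0,"travel":[-0.04,0,0],"twist":0},{"gripper":0,"travel":[-0.04,0,0],"twist":0},{"gripper":0,"travel":[-0.04,0,0],"twist":0}]'
python3 -m handwheel '[{"gripper":0,"travel":[-0.015,0,0],"twist":0},{"gripper":0,"travel":[0,0,0],"twist":0},{"gripper":0,"travel":[0,0,0],"twist":0}]'
python3 - <<'E'
from h import *
s=env.state();print(s["time_s"],s["ee_pos"],s["ee_rot"],s["force"])
f=snap("wrist","w2.png")
for t in ["lid_push","keeper_seat","latch_pivot","lever_press","bail_bar","snail","stopper","lid"]: print(t,pp("wrist",t))
M=model([602.8,-58.9,.23,0,.44,1.25])
for t in M: print(t,M[t].round(0),proj(f,M[t])[0].round(0))
E
```

```text
time_s: 5.77
ee_pos: [666.9, -44.5, 491.5]
ee_rot: [179.9, -0.5, 13.1]
force: [0.0, -0.5, 0.4]
gripper_width: 0.4
time_s: 6.18
ee_pos: [468.4, -90.2, 498.5]
ee_rot: [179.9, -0.1, 13.0]
force: [0.1, -1.0, 0.3]
gripper_width: 0.4
time_s: 6.43
ee_pos: [455.3, -93.6, 499.3]
ee_rot: [179.9, -0.2, 12.9]
force: [0.9, 0.2, -0.2]
gripper_width: 0.6
6.4333 [455.28901533 -93.55097058 499.25822761] [179.92743272  -0.21305822  12.94451676] [ 0.91551463  0.23550896 -0.24325648]
lid_push []
keeper_seat [([314.4, 25.7], 0.6)]
latch_pivot [([309.7, 123.1], 0.88), ([624.0, 219.0], 0.37)]
lever_press [([312.0, 163.6], 0.65)]
bail_bar [([308.3, 71.8], 0.72), ([314.2, 89.8], 0.4)]
snail [([208.5, 171.2], 0.9)]
stopper [([416.7, 178.7], 0.71)]
lid [([312.8, 123.7], 0.53)]
planter [603. -59.   0.] [315.  91.]
lid [754. -24.  92.] [ 314. -104.]
lid_push [681. -41. 110.] [314. -22.]
keeper_seat [632. -52. 138.] [314.  26.]
latch_pivot [549. -71. 140.] [314. 125.]
lever_press [519. -79. 214.] [314. 160.]
bail_loop [535. -75. 160.] [314. 141.]
bail_bar [566. -68. 256.] [314.  80.]
```

View pics/w2.png

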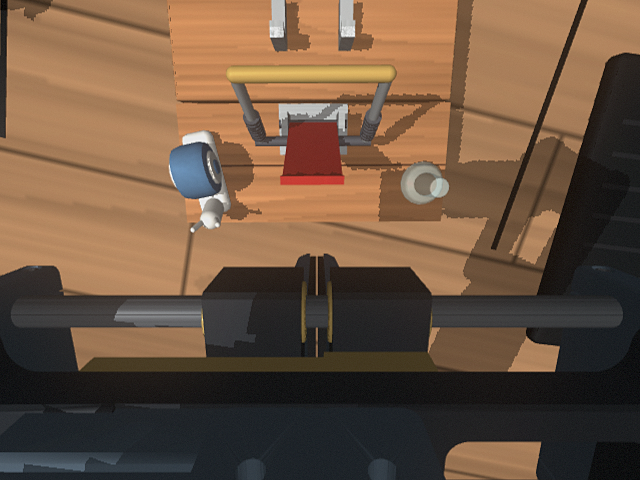

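```bash
python3 -m handwheel '[{"gripper":0,"travel":[0,0,0.035],"twist":0},{"gripper":0,"travel":[0,0,0.035],"twist":0},{"gripper":0,"travel":[0,0,0.033],"twist":0},{"gripper":0,"travel":[0.015,0,0],"twist":0},{"gripper":0,"travel":[0.015,0,0],"twist":0}]'
python3 -m handwheel '[{"gripper":0,"travel":[0.01,0,0],"twist":0},{"gripper":0,"travel":[0.01,0,0],"twist":0},{"gripper":0,"travel":[0.01,0,0],"twist":0}]'
python3 -m handwheel '[{"gripper":0,"travel":[0.01,0,0],"twist":0},{"gripper":0,"travel":[0.01,0,0],"twist":0},{"gripper":0,"travel":[0.01,0,0],"twist":0},{"gripper":0,"travel":[0.007,0,0],"twist":0},{"gripper":0,"travel":[0.007,0,0],"twist":0}]'
python3 - <<'E'
from h import *
s=env.state();print(s["time_s"],s["ee_pos"],s["force"])
d=s["ee_pos"][:2]-[602.8,-58.9];print(d@[.974,.228],d@[-.228,.974])
E
```

```text
time_s: 7.3
ee_pos: [483.9, -86.5, 392.4]
ee_rot: [-179.8, 0.4, 13.0]
force: [1.0, -0.6, 1.0]
gripper_width: 0.6
time_s: 7.55
ee_pos: [514.8, -79.8, 395.7]
ee_rot: [180.0, -0.0, 13.0]
force: [-0.2, -1.1, 1.2]
gripper_width: 0.3
time_s: 7.97
ee_pos: [557.7, -69.9, 395.1]
ee_rot: [-180.0, 0.0, 13.0]
force: [-0.9, -0.3, -0.0]
gripper_width: 0.5
7.9667 [557.69897941 -69.85927884 395.10261912] [-0.92326517 -0.32709473 -0.01885133]
-46.42710962926825 -0.39130489229159676
```

```bash
python3 -m handwheel '[{"gripper":0,"travel":[-0.03,0,-0.01],"twist":0},{"gripper":0,"travel":[-0.025,0,-0.035],"twist":0},{"gripper":0,"travel":[0,0,-0.04],"twist":0},{"gripper":0,"travel":[0,0,-0.02],"twist":0},{"gripper":0,"travel":[0,0,0],"twist":0}]'
python3 - <<'E'
from h import *
s=env.state();print(s["time_s"],s["ee_pos"],s["ee_rot"],s["force"])
f=snap("wrist","w3.png")
for t in ["keeper_seat","latch_pivot","lever_press","bail_bar","bail_loop"]: print(t,pp("wrist",t))
for L in(-.3,-.4,-.5):
  for e in (.2,.4,.6):
    M=model([602.8,-58.9,.23,0,L,e]);print(L,e,[(t,M[t].round(0).tolist(),proj(f,M[t])[0].round(0).tolist()) for t in("bail_bar","lever_press")])
  T=planter2world([602.8,-58.9,.23],[-55-112*np.sin(L),0,140+112*np.cos(L)]);print("tip",proj(f,T).round(0))
E
```

```text
time_s: 8.38
ee_pos: [504.4, -82.3, 505.1]
ee_rot: [179.7, -0.7, 13.0]
force: [0.7, 0.1, -0.0]
gripper_width: 0.5
8.3833 [504.44800979 -82.3347325  505.06493226] [179.7316265   -0.66210073  12.9769977 ] [ 0.68499504  0.10343225 -0.03538114]
keeper_seat [([317.7, 88.3], 0.62)]
latch_pivot [([309.5, 181.3], 0.7), ([315.7, 88.7], 0.23)]
lever_press [([310.6, 136.4], 0.65), ([212.5, 220.7], 0.58)]
bail_bar [([310.6, 51.5], 0.77)]
bail_loop []
-0.3 0.2 [('bail_bar', [648.0, -48.0, 185.0], [312.0, 59.0]), ('lever_press', [575.0, -65.0, 216.0], [313.0, 153.0])]
-0.3 0.4 [('bail_bar', [642.0, -50.0, 204.0], [312.0, 60.0]), ('lever_press', [575.0, -65.0, 216.0], [313.0, 153.0])]
-0.3 0.6 [('bail_bar', [633.0, -52.0, 222.0], [312.0, 68.0]), ('lever_press', [575.0, -65.0, 216.0], [313.0, 153.0])]
tip [[312. 143.]]
-0.4 0.2 [('bail_bar', [650.0, -48.0, 185.0], [312.0, 55.0]), ('lever_press', [582.0, -64.0, 213.0], [313.0, 144.0])]
-0.4 0.4 [('bail_bar', [644.0, -49.0, 204.0], [312.0, 57.0]), ('lever_press', [582.0, -64.0, 213.0], [313.0, 144.0])]
-0.4 0.6 [('bail_bar', [635.0, -51.0, 222.0], [312.0, 64.0]), ('lever_press', [582.0, -64.0, 213.0], [313.0, 144.0])]
tip [[312. 127.]]
-0.5 0.2 [('bail_bar', [653.0, -47.0, 184.0], [312.0, 52.0]), ('lever_press', [589.0, -62.0, 209.0], [313.0, 134.0])]
-0.5 0.4 [('bail_bar', [647.0, -49.0, 203.0], [312.0, 53.0]), ('lever_press', [589.0, -62.0, 209.0], [313.0, 134.0])]
-0.5 0.6 [('bail_bar', [637.0, -51.0, 221.0], [312.0, 61.0]), ('lever_press', [589.0, -62.0, 209.0], [313.0, 134.0])]
tip [[312. 112.]]
```

View pics/w3.png

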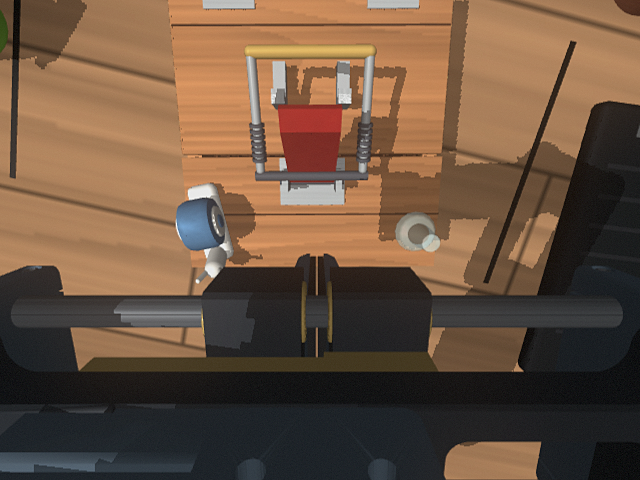

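```bash
python3 -m handwheel '[{"gripper":0,"travel":[0.04,0,0],"twist":0},{"gripper":0,"travel":[0.04,0,0],"twist":0},{"gripper":0,"travel":[0.04,0,0],"twist":0},{"gripper":0,"travel":[0.038,0,0],"twist":0},{"gripper":0,"travel":[0,0,0.03],"twist":0}]'
python3 -m handwheel '[{"gripper":0,"travel":[0,0,0.03],"twist":0},{"gripper":0,"travel":[0,0,0.03],"twist":0},{"gripper":0,"travel":[0,0,0.01],"twist":0},{"gripper":0,"travel":[0,0,0.01],"twist":0},{"gripper":0,"travel":[0,0,0.01],"twist":0}]'
python3 -m handwheel '[{"gripper":0,"travel":[0,0,0.01],"twist":0},{"gripper":0,"travel":[0,0,0.01],"twist":0},{"gripper":0,"travel":[0,0,0.01],"twist":0},{"gripper":0,"travel":[0,0,0.008],"twist":0},{"gripper":0,"travel":[0,0,0],"twist":0}]'
```

```text
time_s: 9.1
ee_pos: [665.0, -45.2, 472.2]
ee_rot: [179.8, -0.9, 13.1]
force: [0.2, -0.8, 0.7]
gripper_width: 0.5
time_s: 9.52
ee_pos: [658.4, -46.7, 379.1]
ee_rot: [180.0, -0.1, 13.0]
force: [0.6, -0.8, 1.8]
gripper_width: 0.4
time_s: 9.93
ee_pos: [657.5, -46.8, 339.3]
ee_rot: [-180.0, 0.2, 13.0]
force: [-0.0, -0.2, -1.3]
gripper_width: 0.4
```

```bash
python3 -m handwheel '[{"gripper":0,"travel":[0,0,0.002],"twist":0},{"gripper":0,"travel":[0,0,0.002],"twist":0},{"gripper":0,"travel":[0,0,0],"twist":0}]'
python3 -m handwheel '[{"gripper":0,"travel":[0,0,0.0015],"twist":0},{"gripper":0,"travel":[0,0,0],"twist":0}]'
python3 -m handwheel '[{"gripper":0,"travel":[0,0,0.001],"twist":0},{"gripper":0,"travel":[0,0,0],"twist":0}]'
```

```text
time_s: 10.18
ee_pos: [658.1, -46.8, 337.4]
ee_rot: [180.0, -0.0, 13.0]
force: [0.8, 0.1, 0.4]
gripper_width: 0.3
time_s: 10.35
ee_pos: [658.0, -46.7, 335.9]
ee_rot: [180.0, -0.0, 13.0]
force: [-0.7, 0.9, -0.2]
gripper_width: 0.8
time_s: 10.52
ee_pos: [658.0, -46.7, 334.7]
ee_rot: [180.0, -0.0, 13.0]
force: [-0.3, 1.0, -0.4]
gripper_width: 0.6
```

```bash
python3 -m handwheel '[{"gripper":0,"travel":[0,0,0.001],"twist":0},{"gripper":0,"travel":[0,0,0.001],"twist":0},{"gripper":0,"travel":[0,0,0],"twist":0}]'
python3 -m handwheel '[{"gripper":0,"travel":[0,0,0.001],"twist":0},{"gripper":0,"travel":[0,0,0],"twist":0}]'
```

```text
time_s: 10.77
ee_pos: [658.0, -46.8, 332.5]
ee_rot: [180.0, 0.0, 13.0]
force: [-0.3, 0.5, 0.3]
gripper_width: 0.4
time_s: 10.93
ee_pos: [658.0, -46.8, 332.0]
ee_rot: [180.0, -0.0, 13.0]
force: [-0.9, -0.2, 1.4]
gripper_width: -0.0
```

```bash
python3 -m handwheel '[{"gripper":0,"travel":[0,0,0.001],"twist":0},{"gripper":0,"travel":[0,0,0],"twist":0}]'
python3 -m handwheel '[{"gripper":0,"travel":[0,0,0.001],"twist":0},{"gripper":0,"travel":[0,0,0],"twist":0}]'
```

```text
time_s: 11.1
ee_pos: [658.0, -46.8, 331.8]
ee_rot: [180.0, -0.0, 13.0]
force: [-1.3, -0.2, 4.5]
gripper_width: 0.7
time_s: 11.27
ee_pos: [657.9, -46.7, 331.6]
ee_rot: [180.0, -0.1, 13.0]
force: [-3.0, 0.3, 8.1]
gripper_width: 0.4
```

```bash
python3 -m handwheel '[{"gripper":0,"travel":[0,0,-0.004],"twist":0},{"gripper":0,"travel":[0,0,-0.012],"twist":0},{"gripper":0,"travel":[0.015,0,0],"twist":0},{"gripper":0,"travel":[0.015,0,0],"twist":0},{"gripper":0,"travel":[0,0,0],"twist":0}]'
python3 - <<'E'
from h import *
f=snap("scene","s4.png",(260,210,340,300,7))
print(pp("scene","bail_bar"),pp("scene","lever_press"))
M=model([602.8,-58.9,.23,0,-.45,-.28]);print([(t,((proj(f,M[t])[0]-[260,210])*7).round(0)) for t in M])
E
```

```text
time_s: 11.68
ee_pos: [689.0, -39.5, 345.5]
ee_rot: [180.0, -0.1, 13.0]
force: [0.2, 0.3, 0.2]
gripper_width: 0.7
[([333.2, 235.3], 0.65)] []
[('planter', array([273., 582.])), ('lid', array([344., 835.])), ('lid_push', array([304., 629.])), ('keeper_seat', array([276., 473.])), ('latch_pivot', array([234., 277.])), ('lever_press', array([245., 258.])), ('bail_loop', array([234., 255.])), ('bail_bar', array([285., 518.]))]
```

View pics/s4.png

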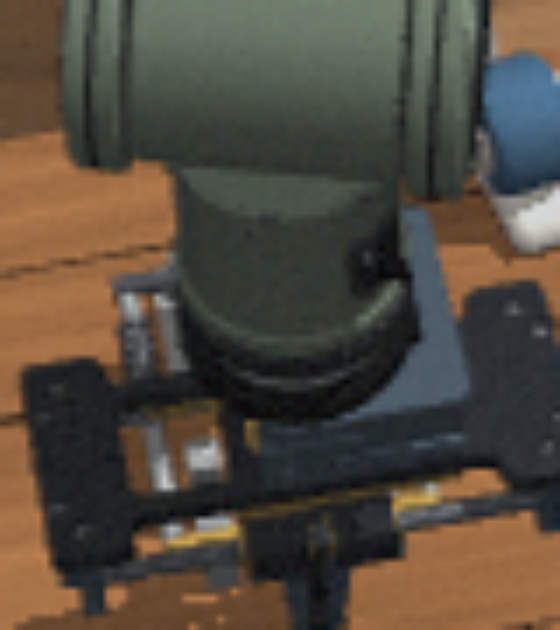

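```bash
python3 -m handwheel '[{"gripper":0,"travel":[0,0,0.014],"twist":0},{"gripper":0,"travel":[0,0,0.012],"twist":0},{"gripper":0,"travel":[-0.01,0,0],"twist":0},{"gripper":0,"travel":[-0.005,0,0],"twist":0},{"gripper":0,"travel":[0,0,0],"twist":0}]'
python3 -m handwheel '[{"gripper":0,"travel":[-0.003,0,0],"twist":0},{"gripper":0,"travel":[-0.003,0,0],"twist":0},{"gripper":0,"travel":[0,0,0],"twist":0}]'
python3 -m handwheel '[{"gripper":0,"travel":[-0.002,0,0],"twist":0},{"gripper":0,"travel":[-0.002,0,0],"twist":0},{"gripper":0,"travel":[0,0,0],"twist":0}]'
```

```text
time_s: 12.25
ee_pos: [672.8, -43.3, 319.7]
ee_rot: [-180.0, -0.3, 12.9]
force: [3.9, 1.6, -1.0]
gripper_width: 0.6
time_s: 12.5
ee_pos: [667.8, -44.4, 320.5]
ee_rot: [180.0, -0.4, 13.0]
force: [5.8, 2.7, -1.2]
gripper_width: 0.3
time_s: 12.75
ee_pos: [664.0, -45.3, 320.4]
ee_rot: [180.0, -0.4, 13.0]
force: [7.1, 2.2, -1.4]
gripper_width: 0.6
```

```bash
python3 -m handwheel '[{"gripper":0,"travel":[-0.002,0,0],"twist":0},{"gripper":0,"travel":[0,0,0],"twist":0}]'
python3 -m handwheel '[{"gripper":0,"travel":[-0.002,0,0],"twist":0},{"gripper":0,"travel":[0,0,0],"twist":0}]'
python3 -m handwheel '[{"gripper":0,"travel":[-0.002,0,0],"twist":0},{"gripper":0,"travel":[0,0,0],"twist":0}]'
```

```text
time_s: 12.92
ee_pos: [662.0, -45.7, 320.4]
ee_rot: [180.0, -0.4, 13.0]
force: [6.6, 1.7, -1.1]
gripper_width: 0.4
time_s: 13.08
ee_pos: [660.1, -46.1, 320.4]
ee_rot: [180.0, -0.4, 13.0]
force: [6.4, 1.7, -1.6]
gripper_width: 0.5
time_s: 13.25
ee_pos: [658.1, -46.6, 320.4]
ee_rot: [180.0, -0.4, 13.0]
force: [6.8, 2.7, -2.0]
gripper_width: 0.4
```

Steady ~7 N (lever friction): the bar is moving in and pushing the lever back. Continuing until it bites.

```bash
python3 -m handwheel '[{"gripper":0,"travel":[-0.0015,0,0],"twist":0},{"gripper":0,"travel":[0,0,0],"twist":0}]'
python3 -m handwheel '[{"gripper":0,"travel":[-0.0015,0,0],"twist":0},{"gripper":0,"travel":[0,0,0],"twist":0}]'
python3 -m handwheel '[{"gripper":0,"travel":[-0.001,0,0],"twist":0},{"gripper":0,"travel":[0,0,0],"twist":0}]'
```

```text
time_s: 13.42
ee_pos: [656.7, -46.9, 320.4]
ee_rot: [180.0, -0.4, 13.0]
force: [6.8, 1.9, -0.7]
gripper_width: 0.3
time_s: 13.58
ee_pos: [655.3, -47.3, 320.4]
ee_rot: [180.0, -0.4, 13.0]
force: [6.0, 2.0, -0.8]
gripper_width: 0.7
time_s: 13.75
ee_pos: [654.3, -47.5, 320.4]
ee_rot: [180.0, -0.4, 13.0]
force: [6.3, 2.0, -1.9]
gripper_width: 0.6
```

```bash
python3 -m handwheel '[{"gripper":0,"travel":[-0.0015,0,0],"twist":0},{"gripper":0,"travel":[0,0,0],"twist":0}]'
python3 -m handwheel '[{"gripper":0,"travel":[-0.001,0,0],"twist":0},{"gripper":0,"travel":[0,0,0],"twist":0}]'
python3 -m handwheel '[{"gripper":0,"travel":[-0.001,0,0],"twist":0},{"gripper":0,"travel":[0,0,0],"twist":0}]'
```

```text
time_s: 13.92
ee_pos: [653.0, -47.8, 320.4]
ee_rot: [180.0, -0.5, 13.0]
force: [6.1, 2.7, -2.0]
gripper_width: 0.2
time_s: 14.08
ee_pos: [652.1, -48.0, 320.4]
ee_rot: [180.0, -0.5, 13.0]
force: [8.0, 3.3, -2.5]
gripper_width: 0.6
time_s: 14.25
ee_pos: [651.6, -48.1, 320.5]
ee_rot: [180.0, -0.6, 13.0]
force: [10.3, 3.0, -2.8]
gripper_width: 0.5
```

```bash
python3 -m handwheel '[{"gripper":0,"travel":[-0.001,0,0],"twist":0},{"gripper":0,"travel":[0,0,0],"twist":0}]'
python3 -m handwheel '[{"gripper":0,"travel":[-0.001,0,0],"twist":0},{"gripper":0,"travel":[0,0,0],"twist":0},{"gripper":0,"travel":[0,0,0],"twist":0}]'
```

```text
time_s: 14.42
ee_pos: [651.2, -48.2, 320.5]
ee_rot: [180.0, -0.7, 13.0]
force: [11.0, 3.0, -4.3]
gripper_width: 0.9
time_s: 14.67
ee_pos: [650.7, -48.2, 320.6]
ee_rot: [179.9, -0.8, 12.9]
force: [12.4, 5.4, -5.1]
gripper_width: 0.4
```

```bash
python3 -m handwheel '[{"gripper":0,"travel":[0.006,0,0],"twist":0},{"gripper":0,"travel":[0.015,0,-0.005],"twist":0},{"gripper":0,"travel":[0,0,-0.04],"twist":0},{"gripper":0,"travel":[0,0,-0.04],"twist":0},{"gripper":0,"travel":[0,0,-0.04],"twist":0}]'
python3 -m handwheel '[{"gripper":0,"travel":[-0.02,0,-0.035],"twist":0},{"gripper":0,"travel":[-0.04,0,0],"twist":0},{"gripper":0,"travel":[-0.04,0,0],"twist":0},{"gripper":0,"travel":[0,0,0],"twist":0},{"gripper":0,"travel":[0,0,0],"twist":0}]'
python3 - <<'E'
from h import *
s=env.state();print(s["time_s"],s["ee_pos"],s["ee_rot"],s["force"])
f=snap("wrist","w5.png")
for t in ["keeper_seat","lever_press","bail_bar"]: print(t,pp("wrist",t))
for L,e in((.3,-.2),(.4,-.23),(.5,-.23)):
    M=model([602.8,-58.9,.23,0,L,e]);print(L,e,[(t,M[t].round(0).tolist(),proj(f,M[t])[0].round(0).tolist()) for t in("bail_bar","keeper_seat","lever_press","bail_loop")])
E
```

```text
time_s: 15.08
ee_pos: [667.7, -44.4, 445.2]
ee_rot: [-180.0, 0.2, 13.0]
force: [-0.3, -0.8, 1.3]
gripper_width: 1.0
time_s: 15.5
ee_pos: [568.3, -67.2, 480.1]
ee_rot: [-180.0, 0.1, 12.9]
force: [-0.3, -0.6, 0.8]
gripper_width: 0.3
15.5 [568.3223728  -67.24986412 480.10122767] [-1.79995772e+02  5.31641881e-02  1.29204021e+01] [-0.33010536 -0.57903292  0.75049628]
keeper_seat [([317.7, 156.1], 0.92)]
lever_press [([313.9, 152.9], 0.75), ([310.6, 100.1], 0.49)]
bail_bar [([313.5, 155.1], 0.76)]
0.3 -0.2 [('bail_bar', [634.0, -52.0, 142.0], [315.0, 155.0]), ('keeper_seat', [632.0, -52.0, 138.0], [315.0, 157.0]), ('lever_press', [529.0, -76.0, 217.0], [315.0, 300.0]), ('bail_loop', [537.0, -74.0, 162.0], [315.0, 266.0])]
0.4 -0.23 [('bail_bar', [631.0, -52.0, 137.0], [315.0, 159.0]), ('keeper_seat', [632.0, -52.0, 138.0], [315.0, 157.0]), ('lever_press', [522.0, -78.0, 215.0], [315.0, 307.0]), ('bail_loop', [535.0, -75.0, 160.0], [315.0, 268.0])]
0.5 -0.23 [('bail_bar', [629.0, -53.0, 136.0], [315.0, 161.0]), ('keeper_seat', [632.0, -52.0, 138.0], [315.0, 157.0]), ('lever_press', [514.0, -80.0, 212.0], [315.0, 314.0]), ('bail_loop', [533.0, -75.0, 159.0], [315.0, 269.0])]
```

View pics/w5.png

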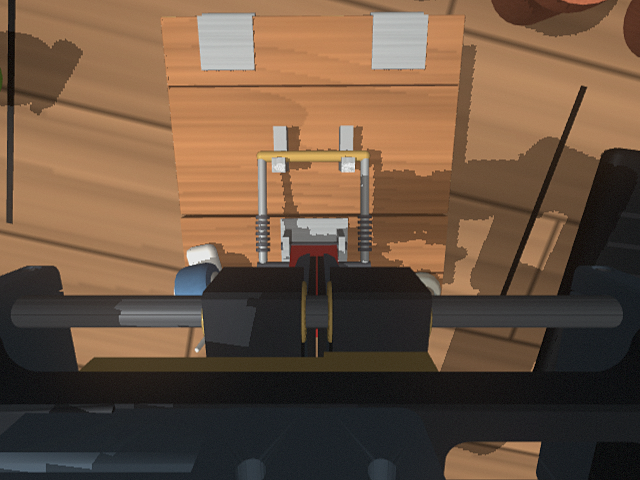

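```bash
python3 -m handwheel '[{"gripper":0,"travel":[0,0,0.037],"twist":0},{"gripper":0,"travel":[0,0,0.037],"twist":0},{"gripper":0,"travel":[-0.015,0,0],"twist":0},{"gripper":0,"travel":[-0.015,0,0],"twist":0},{"gripper":0,"travel":[0,0,0],"twist":0}]'
python3 -m handwheel '[{"gripper":0,"travel":[-0.006,0,0.002],"twist":0},{"gripper":0,"travel":[-0.006,0,0.003],"twist":0},{"gripper":0,"travel":[-0.006,0,0.004],"twist":0},{"gripper":0,"travel":[-0.005,0,0.003],"twist":0}]'
python3 -m handwheel '[{"gripper":0,"travel":[-0.005,0,0.005],"twist":0},{"gripper":0,"travel":[-0.005,0,0.005],"twist":0},{"gripper":0,"travel":[-0.004,0,0.004],"twist":0},{"gripper":0,"travel":[-0.003,0,0.004],"twist":0}]'
```

```text
time_s: 16.12
ee_pos: [541.1, -73.7, 404.5]
ee_rot: [-179.9, 0.2, 13.0]
force: [0.2, -0.7, -0.3]
gripper_width: 0.4
time_s: 16.45
ee_pos: [520.0, -78.8, 394.4]
ee_rot: [179.9, -0.3, 13.0]
force: [6.5, 1.7, 0.4]
gripper_width: 0.4
time_s: 16.78
ee_pos: [503.0, -82.7, 376.2]
ee_rot: [179.9, -0.2, 13.0]
force: [5.3, 2.0, 4.2]
gripper_width: 0.4
```

```bash
python3 -m handwheel '[{"gripper":0,"travel":[-0.004,0,0.006],"twist":0},{"gripper":0,"travel":[-0.004,0,0.006],"twist":0},{"gripper":0,"travel":[0,0,0],"twist":0}]'
python3 -m handwheel '[{"gripper":0,"travel":[-0.003,0,0.006],"twist":0},{"gripper":0,"travel":[-0.003,0,0.006],"twist":0},{"gripper":0,"travel":[0,0,0],"twist":0}]'
python3 -m handwheel '[{"gripper":0,"travel":[0,0,0.005],"twist":0},{"gripper":0,"travel":[0,0,0.005],"twist":0},{"gripper":0,"travel":[0,0,0.005],"twist":0},{"gripper":0,"travel":[0,0,0],"twist":0}]'
```

```text
time_s: 17.03
ee_pos: [494.0, -84.6, 362.8]
ee_rot: [-180.0, 0.1, 13.0]
force: [1.7, -0.8, 1.4]
gripper_width: 0.8
time_s: 17.28
ee_pos: [487.5, -85.8, 350.0]
ee_rot: [-179.9, 0.3, 13.0]
force: [-0.1, 0.6, 0.3]
gripper_width: 0.3
time_s: 17.62
ee_pos: [488.4, -85.7, 335.2]
ee_rot: [-179.9, 0.2, 13.0]
force: [-0.3, -0.1, -0.0]
gripper_width: 0.4
```

```bash
python3 -m handwheel '[{"gripper":0,"travel":[-0.006,0,0.001],"twist":0},{"gripper":0,"travel":[0,0,0.002],"twist":0},{"gripper":0,"travel":[0,0,0.001],"twist":0},{"gripper":0,"travel":[0,0,0],"twist":0}]'
python3 - <<'E'
from h import *
f=snap("wrist","w6.png")
s=env.state();print(s["ee_pos"],s["force"])
for t in ["keeper_seat","lever_press","bail_bar"]: print(t,pp("wrist",t))
for L,e in((1.57,.0),(1.3,-.1)):
    M=model([602.8,-58.9,.23,0,L,e]);print(L,e,[(t,M[t].round(0).tolist(),proj(f,M[t])[0].round(0).tolist()) for t in("bail_bar","keeper_seat","lever_press","bail_loop")])
E
```

```text
time_s: 17.95
ee_pos: [482.3, -87.2, 333.9]
ee_rot: [180.0, 0.1, 13.0]
force: [-4.9, -0.0, 9.7]
gripper_width: 0.4
[482.25066576 -87.19486288 333.95271144] [-4.27694704  0.0703719   9.73588665]
keeper_seat []
lever_press []
bail_bar []
1.57 0.0 [('bail_bar', [624.0, -54.0, 135.0], [313.0, -20.0]), ('keeper_seat', [632.0, -52.0, 138.0], [313.0, -45.0]), ('lever_press', [471.0, -90.0, 143.0], [315.0, 304.0]), ('bail_loop', [525.0, -77.0, 135.0], [314.0, 201.0])]
1.3 -0.1 [('bail_bar', [623.0, -54.0, 131.0], [314.0, -14.0]), ('keeper_seat', [632.0, -52.0, 138.0], [313.0, -45.0]), ('lever_press', [475.0, -89.0, 164.0], [315.0, 316.0]), ('bail_loop', [525.0, -77.0, 142.0], [314.0, 204.0])]
```

View pics/w6.png

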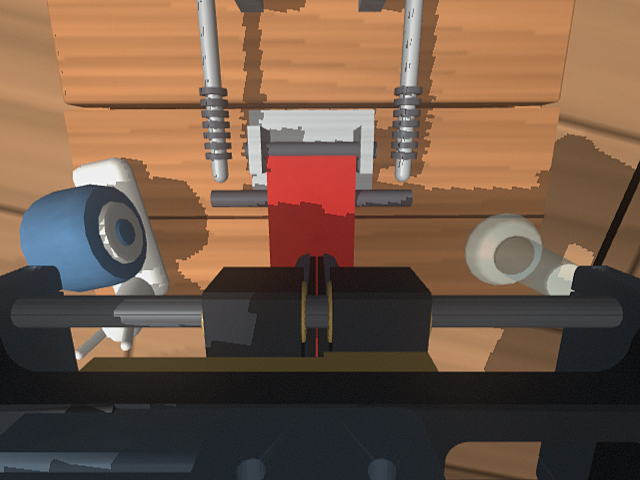

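```bash
python3 -m handwheel '[{"gripper":0,"travel":[0,0,-0.01],"twist":0},{"gripper":0,"travel":[0,0,-0.035],"twist":0},{"gripper":0,"travel":[0,0,-0.04],"twist":0},{"gripper":0,"travel":[0,0,-0.04],"twist":0},{"gripper":0,"travel":[0,0,-0.035],"twist":0}]'
python3 -m handwheel '[{"gripper":0,"travel":[0.02,0,0],"twist":0},{"gripper":0,"travel":[0,0,0],"twist":0},{"gripper":0,"travel":[0,0,0],"twist":0}]'
python3 - <<'E'
from h import *
f=snap("wrist","w7.png")
s=env.state();print(s["ee_pos"],s["force"])
for t in ["keeper_seat","lever_press","bail_bar"]: print(t,pp("wrist",t))
for L,e in((1.57,.0),(1.3,-.1)):
    M=model([602.8,-58.9,.23,0,L,e]);print(L,e,[(t,M[t].round(0).tolist(),proj(f,M[t])[0].round(0).tolist()) for t in("bail_bar","keeper_seat","lever_press","bail_loop")])
E
```

```text
time_s: 18.57
ee_pos: [482.7, -87.0, 496.0]
ee_rot: [179.9, -0.2, 13.0]
force: [1.4, 0.0, 0.1]
gripper_width: 0.5
time_s: 18.82
ee_pos: [502.6, -82.5, 492.7]
ee_rot: [180.0, 0.0, 13.0]
force: [0.1, -0.2, -0.5]
gripper_width: 0.1
[502.15607689 -82.56310058 491.91405873] [-0.01283461 -0.34493078 -0.93395944]
keeper_seat [([317.2, 75.2], 0.9), ([312.1, 28.9], 0.32)]
lever_press [([311.7, 256.2], 0.71)]
bail_bar [([310.1, 80.2], 0.77)]
1.57 0.0 [('bail_bar', [624.0, -54.0, 135.0], [315.0, 92.0]), ('keeper_seat', [632.0, -52.0, 138.0], [315.0, 81.0]), ('lever_press', [471.0, -90.0, 143.0], [315.0, 257.0]), ('bail_loop', [525.0, -77.0, 135.0], [315.0, 201.0])]
1.3 -0.1 [('bail_bar', [623.0, -54.0, 131.0], [315.0, 94.0]), ('keeper_seat', [632.0, -52.0, 138.0], [315.0, 81.0]), ('lever_press', [475.0, -89.0, 164.0], [315.0, 259.0]), ('bail_loop', [525.0, -77.0, 142.0], [315.0, 202.0])]
```

View pics/w7.png

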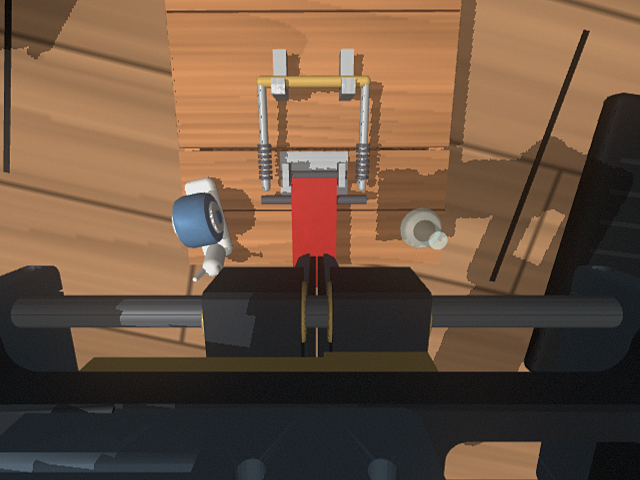

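The bar at (313,81) sits under both lips at (279,88) and (347,88). The bail is stretched, the lever lies flat, the lid is flush, and the snail and stopper are standing in place. The gripper is clear, so I'm handing in.

```bash
python3 -c "
from workcell import env
print(env.job_done())"
```

```text
the job is handed in; nothing more can be done
None
```

The lid is shut, the bail is hooked behind both keeper hooks, and the red lever lies fully home. I handed the job in at about 19 s; the hand-in reports no verdict.

**How it was done**
- I pushed the lid down at lid_push until it stopped at the height expected for shut.
- I did not pinch the bar as you suggested. The tool cannot tilt, and I judged the gripper body would hit the upright lever. Instead I leaned the lever to about -0.45 rad and pressed the bar onto the shelf with the closed fingertips.
- I then pushed the bar in from the keeper side. Resistance was about 7 N until it bit, and I stopped at about 13 N, well under the 35 N limit.
- I swung the lever back and over; the force dropped away as it snapped home.

**Last checks**
- **Lever:** a press of about 10 N met the stop at the height expected for flat.
- **Bar:** the wrist picture shows it under both lips, about where the seat should be.
- **Tension:** the bail arms look stretched by several mm in the pictures, so the pull should be well above 8 N. I could not measure it directly.
- **Surroundings:** the snail and stopper are upright where they were. I did not look again at the spray bottle, pot, trowel or kneeler, but the arm never went near them.
- **Gripper:** it is raised clear with no contact force.

**Disagreement:** early detections of the latch pivot differed by up to about 12 mm sideways from the planter's edges. I relied on the edges, and the close-up pictures agreed with them.

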